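# Set the air jet on a scanner roller

### The arm

A 6-joint arm with a two-finger parallel gripper is mounted at the origin on the work surface. World frame = base frame: x ahead of the robot, y to its left, z up, the work surface at z = 0. Lengths are in m, angles in rad, forces in N, time in s.
With the tool pointing down it reaches from about 0.375 to 0.975 m from the base axis. Payload 3.8 kg.
Tool frame: the origin (TCP) lies midway between the tips of the shut fingers; the grasp point (between the pads) lies 19 mm behind it; z points along the fingers, y is the direction in which the jaws open and shut (so a half turn about z gives the same grasp; the last joint's range is limited). The gripper opens to 85 mm and grips with 20 to 120 N. Pads are 22 mm wide; open, the fingers measure 114 mm over their backs; the gripper's body (76 mm by 85 mm) begins 54 mm behind the grasp point. The pads swing forward as they close: fully open they stand 13 mm farther back than shut.
Start: joints at [1.291, 0.264, 1.604, -0, 1.274, -0.037], TCP at [0.162, 0.655, 0.231] pointing down, gripper open.
Joint ranges: [-2.63, 2.63], [-0.94, 2.18], [0.31, 2.57], [-1.31, 4.45], [0, 2.66], [-2.55, 2.55]. Speed limits (rad/s): [2.57, 2.57, 3.14, 3.14, 3.14, 3.14].

### API

Orientations are given as a rotation vector (axis times angle).
In Python, from workcell import bot gives the robot as it stands.
- The arm moves only by the tool drive_tool, never from a script. Its argument "deltas" is a list of rows, each an object with "hand": the opening, from 0 (shut) to 1 (fully open); "offset": the shift along the world's x, y, z in cm, a list of three; "angular": the turn, a rotation vector about the world's x, y, z in degrees, a list of three. A call has 1 to 8 rows; each row is the pose to reach, as a shift and turn from the pose commanded when the call began; what a row does not reach only later rows make up. A row lasts 1/8 s, in which the tool goes at most 62.5 mm and 10.7 degrees, less where a joint would pass 70% of its speed; a pose out of reach is approached as far as the arm can. A call with a gripper value outside its range is refused whole. The fingers move at their own pace and stop on an object; "force" is the grip in N (left out, the last holds). Time passes only in rows, so rows that repeat a pose let the fingers close. It gives the time, the measured TCP pose, the force and the opening at its end, in the units of the state.
- bot.read_state(): the state, without advancing time (a new reading comes with each control period).
- bot.read_camera(name): name is "scene" or "top"; returns a dict with "frame" (400x640x3 uint8, blue, green, red), "mtx" (3x3 intrinsics, pixels), "R" (3x3) and "t" (3): a world point X has camera coordinates R X + t. Camera axes: x right, y down, z forward; pixel columns grow to the right and rows downward; lengths in m; the calibration is good to about 2 mm. A picture is of the moment at which its call begins. There is no depth.
- bot.finish_job(): hands the job in, once; it reports no verdict.
The state is a dict: "time": time; "q": joint angles; "joint_vel": joint speeds; "joint_torque": joint torques, N m; "tool_pos": TCP position; "tcp_rot": TCP orientation; "wrist_force": force on the tool from outside, world axes, zero at the start; "torque": the same for the moment, N m; "width": opening from 0.0 (shut) to 1.0 (fully open).
Only numpy, scipy, OpenCV 4.12 (cv2) and the standard library are available. Lean on these libraries where they do the work, as an engineer would, in place of code of your own. Each camera call takes 0.05 s, during which the arm holds its last target. There are 200 camera calls.

### The job

The desk air station cleans scanner feed rollers: with the valve still shut, swing the orange-tipped nozzle round until it points straight at the middle of the black roller (not the green one). Then turn the red valve lever open until it lines up with the yellow tab on the dial, without swinging clearly past the tab. Leave the tab, both rollers and everything else on the desk where they are.

Things in the scene. Friction and masses are not known exactly. Their poses are not given: they have to be found in the camera images.
- valve_axis (a point): Point on the vertical turning axis of the red valve lever, at half the lever's height (96 mm above the desk). Its axes are those of the air station (aluminium base 110 x 350 mm, fixed to the desk): station x points away from the robot at yaw 0, the brass pipe runs along station y. The ball valve is at the station's -y end, the nozzle 200 mm away at its +y end.
- valve_lever (a joint): Opening angle of the red lever, rad: 0 = shut, lever pointing along station -x (towards the robot, square to the pipe); grows counter-clockwise seen from above to 1.57 = fully open, lever pointing along station -y. Stiff hinge that stays where left (about 0.3 N m).
- lever_tip (a point): Outer end of the red valve lever, 78 mm from its axis, at half height; x points outward along the lever, z up. The lever is a bar 14 mm wide and 22 mm tall (85 to 107 mm above the desk) with a white line on top and a round hub of 16 mm radius, whose steel nut reaches 117 mm. The black square dial plate below it has its top 74 mm above the desk, with white ticks 15 degrees apart.
- tab_mark (a point): Top middle of the yellow tab, a 24 x 10 x 8 mm block on the dial plate, 96 mm from valve_axis, just outside the lever's end; top 82 mm above the desk; x points outward from the valve axis, so the lever lines up when both x axes agree. It is held by friction: do not shift it.
- nozzle_axis (a point): Point on the vertical turning axis of the nozzle, at the height of the nozzle pipe (60 mm above the desk). Axes as the station's. The hub round it has a radius of 18 mm and reaches 77 mm above the desk.
- nozzle_tip (a point): Mouth of the nozzle, 106 mm from nozzle_axis, 60 mm above the desk; x points outward, the way it blows, z up. A level brass pipe of 15 mm diameter from the hub to 78 mm out, then an orange flat tip, up to 28 mm wide. It swivels stiffly by hand pressure (about 0.25 N m) and stays where left; nothing blocks the space under it down to 36 mm above the desk outside its hub.
- black_roller: Black rubber roller standing upright, loose, in one of two identical round grey holders (58 mm across, 16 mm tall, fixed): 36 mm diameter, 74 mm tall, white stub axle on top. Origin: centre of its underside, 6 mm above the desk; z along its axis. About 165 to 190 mm from nozzle_axis.
- green_roller: Green roller of the same size in the other holder. Origin: centre of its underside. Not to be aimed at.
- cleaner_bottle: Loose white bottle with a blue label and red cap, 48 mm diameter, 120 mm tall; origin centre of underside. Leave alone.
- brush: Loose hand brush, 170 mm long, lying on the desk; leave alone.
- stapler: Loose blue and black stapler, 130 x 34 x 55 mm; leave alone.
- pencil_cup: Loose clear cup of pens, 74 mm across, 165 mm tall; leave alone.
- tape_roll: Loose yellow roll of tape lying flat, 90 mm across, 24 mm tall; leave alone.
- mouse: Loose black round computer mouse, 64 mm across, 33 mm tall; leave alone.
Not all that is in view belongs to the job. There is more than one size of the black_roller; the job needs the smallest.

How it is judged:
On the way, in this order (a step that is already met when the one before it is completed fails the run):
1. the nozzle points at the black roller while the valve is still shut (y of black_roller in the frame of nozzle_tip between -0.012 and 0.012 m and x of black_roller in the frame of nozzle_tip above 0.02 m and value of joint valve_lever below 0.15 rad), for 0.2 s.
2. the valve lever lines up with the yellow tab (angle between the x axis of lever_tip and the x axis of tab_mark, either way round below 0.08 rad), for 0.2 s.
At the end, for the whole second after the job is handed in: The nozzle's centre line passes within 12 mm of the black roller's axis, the valve lever lies at rest within 0.08 rad (4.6 degrees) of the yellow tab's direction, and both rollers stand upright (within 0.12 rad) in their holders (y of black_roller in the frame of nozzle_tip between -0.012 and 0.012 m and x of black_roller in the frame of nozzle_tip above 0.02 m and angle between the x axis of lever_tip and the x axis of tab_mark, either way round below 0.08 rad and velocity of joint valve_lever between -0.05 and 0.05 rad/s and angle between each of black_roller, green_roller's own z axis and vertical below 0.12 rad); the robot touches nothing.
It fails at once if the valve is opened (more than 0.2 rad) while the nozzle does not point at the black roller (value of joint valve_lever above 0.2 rad and not (y of black_roller in the frame of nozzle_tip between -0.012 and 0.012 m and x of black_roller in the frame of nozzle_tip above 0.02 m)).
It fails at once if the lever swings past the tab by more than about 0.2 rad (y of lever_tip in the frame of tab_mark above 0.016 m).
It fails at once if the yellow tab is shifted by more than 6 mm (distance of tab_mark from where it was at the start of the episode above 0.006 m).
It fails at once if the black roller is moved by more than 12 mm (distance of black_roller from where it was at the start of the episode above 0.012 m).
It fails at once if another loose thing on the desk is moved by more than 25 mm (distance of any of green_roller, cleaner_bottle, brush, stapler, pencil_cup, tape_roll, mouse from where it was at the start of the episode above 0.025 m).
It also fails if it takes over 48 s, if anything falls off the work surface, if the arm or the gripper's body presses on something with over 40 N, if the wrist force passes 120 N, or if a joint passes its speed limit or range.

## Working session

There is one attempt and no reset: what is moved stays moved. The work goes in short steps, Python scripts to look and compute and a tool call to move; the robot and the scene stay as the last step left them, time stands still between calls to the robot, and variables do not carry over. Pictures are saved under pics/ and viewed, about 8 in all and at most 12, crops included, and the job is handed in when it is done.

Besides the shell and the picture viewer there is one more tool, called after "Emit:" as name(argument=value, ...) on one line, values as JSON. drive_tool: Moves the arm, as the interface text tells. Its arguments: {"type":"object","properties":{"deltas":{"type":"array"},"force":{"type":"number"}},"required":["deltas"]}

```bash
mkdir -p pics; cat > h.py <<'E'
import numpy as np, cv2
from workcell import bot
def cam(n):
    c=bot.read_camera(n); return c
def ray(c,u,v,z):
    R=np.array(c["R"]);t=np.array(c["t"]).ravel();K=np.array(c["mtx"])
    o=-R.T@t; d=R.T@np.linalg.solve(K,[u,v,1.]); return o+d*(z-o[2])/d[2]
def proj(c,X):
    R=np.array(c["R"]);t=np.array(c["t"]).ravel();K=np.array(c["mtx"])
    p=K@(R@np.array(X)+t); return p[:2]/p[2]
E
python3 - <<'E'
from h import *
for n in("scene","top"):
    c=cam(n); cv2.imwrite(f"pics/{n}0.png",c["frame"]); print(n,-np.array(c["R"]).T@np.array(c["t"]).ravel(),c["mtx"],c["R"])
print(bot.read_state())
E
```

```text
scene [1.13835111 0.48001765 0.90472611] [[392.80242167   0.         320.91059161]
 [  0.         392.80242167 204.38776882]
 [  0.           0.           1.        ]] [[-0.61641734  0.78731982  0.0125364 ]
 [ 0.58882007  0.47145935 -0.65651885]
 [-0.52280071 -0.39730792 -0.75420543]]
top [0.48572021 0.03908494 1.35811601] [[421.24366089   0.         313.07241256]
 [  0.         421.24366089 202.20237758]
 [  0.           0.           1.        ]] [[-0.01018393 -0.99991448 -0.00820548]
 [-0.99710036  0.01077345 -0.07533132]
 [ 0.07541328  0.00741452 -0.9971248 ]]
{'time': 0.1, 'q': array([ 1.29110690e+00,  2.64707143e-01,  1.60527136e+00,  1.51573238e-05,
        1.27374372e+00, -3.69104443e-02]), 'joint_vel': array([-1.39192207e-04, -1.49998266e-03, -2.28879141e-03, -8.31328405e-05,
        4.51649377e-04, -1.54188317e-05]), 'joint_torque': array([-1.21491860e-05, -5.16703963e+01, -3.68589807e+01, -3.39767519e-05,
        6.18925624e-03, -3.18510240e-05]), 'tool_pos': array([0.16208328, 0.65453823, 0.23004847]), 'tcp_rot': array([-0.38038479, -3.11812473,  0.00329934]), 'wrist_force': array([-0.40338338, -0.69726854,  0.16331197]), 'torque': array([-0.02400265,  0.02069803, -0.01300114]), 'width': 1.0024044625360933}
```

View pics/top0.png

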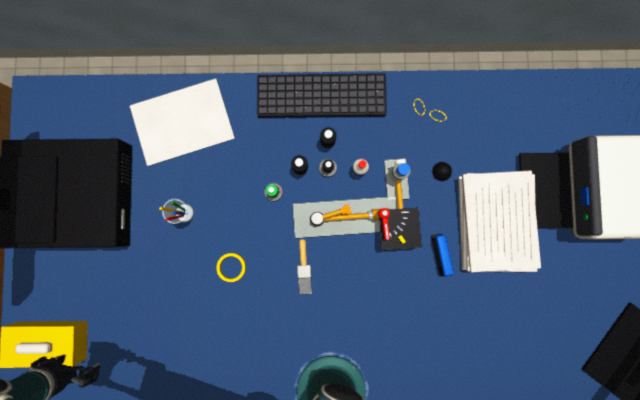

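View pics/scene0.png

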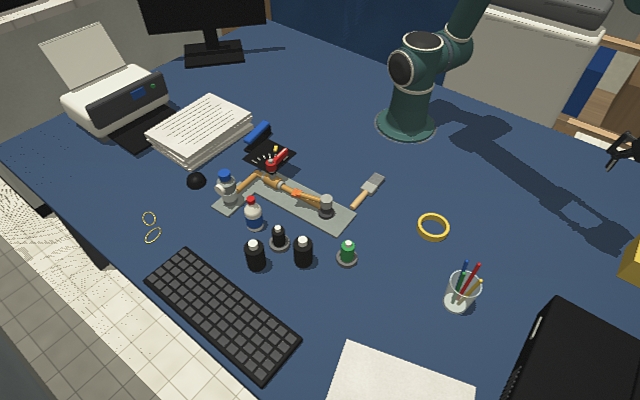

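The top view shows the nozzle hub at about (317,219) and the orange tip at about (345,210), pointing back along the pipe. The red lever runs from (384,213) to (388,238) and the yellow tab is at (402,240). There are three black rollers. The smallest stands in a grey holder at (328,168), and the green one is at (273,191). Next I'll zoom in and measure.

```bash
python3 - <<'E'
from h import *
a=cv2.imread("pics/top0.png")[130:270,255:455]; cv2.imwrite("pics/topz.png",cv2.resize(a,None,fx=4,fy=4,interpolation=cv2.INTER_CUBIC))
b=cv2.imread("pics/scene0.png")[140:280,200:400]; cv2.imwrite("pics/scz.png",cv2.resize(b,None,fx=4,fy=4,interpolation=cv2.INTER_CUBIC))
E
```

```text
(no output)
```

View pics/topz.png

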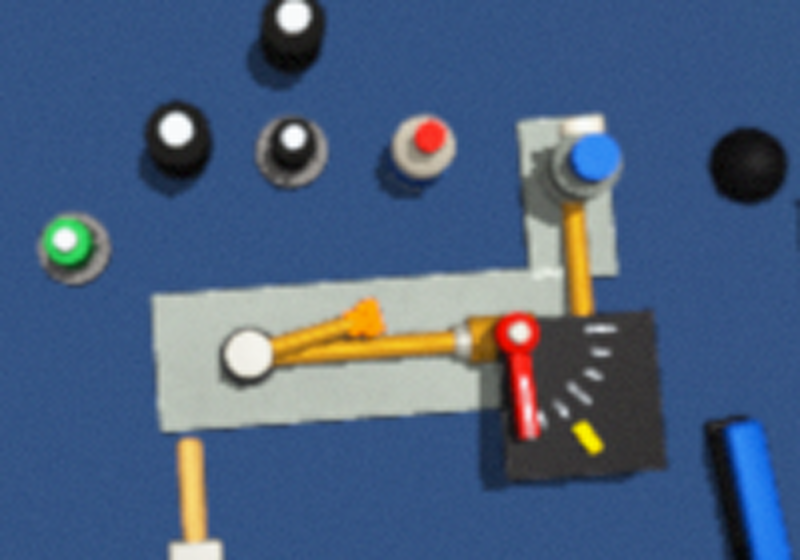

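View pics/scz.png

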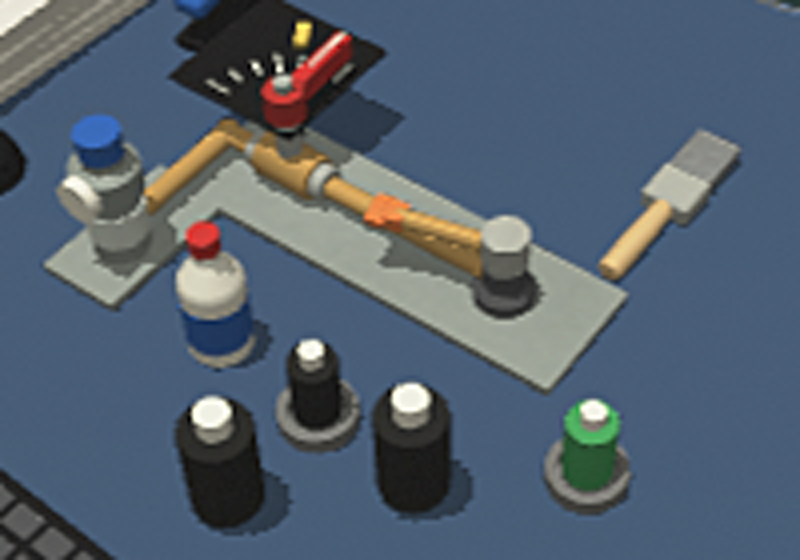

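The crops (zoomed px) show the black roller's axle at (293,136) with its holder at (291,152). The nozzle hub cap is at (248,355), the orange tip at (366,318), the lever hub at (518,332), the lever end at (527,436) and the tab at (588,437). In the side crop the tip lies just in front of the supply pipe.

```bash
cat > m.py <<'E'
from h import *
def blob(f,lo,hi,roi,big=True):
    x0,x1,y0,y1=roi; m=cv2.inRange(cv2.cvtColor(f[y0:y1,x0:x1],cv2.COLOR_BGR2HSV),lo,hi)
    n,l,s,c=cv2.connectedComponentsWithStats(m); k=1+np.argmax(s[1:,4]); mm=(l==k)
    return c[k]+[x0,y0], s[k,4], np.argwhere(mm)[:,::-1]+[x0,y0]
E
python3 - <<'E'
from m import *
c=cam("top");f=c["frame"]
Z=lambda u,v:(255+(u+.5)/4-.5,130+(v+.5)/4-.5)
hold=ray(c,*Z(291,152),.014); print("holder",hold)
for z in(.08,.09):print("axle",z,ray(c,*Z(293,136),z))
nz=ray(c,*Z(248,355),.077);print("nozzle axis",nz)
va=ray(c,*Z(520,331),.117);print("valve axis nut",va, "hub", ray(c,*Z(518,332),.107))
d=va-nz;print("sep",np.hypot(*d[:2]))
cen,a,p=blob(f,(22,150,130),(35,255,255),(380,430,220,260));print("tab",cen,a,ray(c,*cen,.081))
cen,a,p=blob(f,(8,180,150),(17,255,255),(338,355,198,220));print("tip",cen,a,ray(c,*cen,.064))
cen,a,p=blob(f,(0,150,100),(6,255,255),(370,400,200,245));print("red",cen,a)
P=np.array([ray(c,*q,.107)[:2] for q in p.astype(float)]);
e=cv2.fitLine(P.astype(np.float32),cv2.DIST_L2,0,.01,.01).ravel();print("lever line",e, "end",ray(c,*Z(527,436),.107))
corners=[ray(c,*Z(*q),.01) for q in((152,295),(160,432))];print("base end",corners)
yaw=np.arctan2(-(nz-va)[0],(nz-va)[1]);print("yaw deg",np.degrees(yaw))
t=ray(c,*blob(f,(22,150,130),(35,255,255),(380,430,220,260))[0],.081)
print("tab ang",np.degrees(np.arctan2(*(t-va)[1::-1])),np.hypot(*(t-va)[:2]))
print("roller ang from nz",np.degrees(np.arctan2(*(hold-nz)[1::-1])),np.hypot(*(hold-nz)[:2]))
# scene view
s=cam("scene");Y=lambda u,v:(200+(u+.5)/4-.5,140+(v+.5)/4-.5)
print("sc nz",ray(s,*Y(507,228),.077),"holder",ray(s,*Y(318,412),.014),"nut",ray(s,*Y(284,82),.117),"tab",ray(s,*Y(303,32),.082),"tip",ray(s,*Y(386,208),.064))
E
```

```text
holder [0.69849839 0.00190261 0.014     ]
axle 0.08 [0.70039619 0.00203971 0.08      ]
axle 0.09 [0.69871656 0.00232955 0.09      ]
nozzle axis [0.53317654 0.0383103  0.077     ]
valve axis nut [ 0.54726428 -0.16212027  0.117     ] hub [ 0.54703302 -0.162242    0.107     ]
sep 0.20092505851664036
tab [401.40540541 238.72972973] 37 [ 0.46897286 -0.21666033  0.081     ]
tip [345.6 213.4] 5 [ 0.54801014 -0.05089121  0.064     ]
red [384.52447552 219.82517483] 143
lever line [ 0.99902886  0.04406     0.5256886  -0.16293432] end [ 0.47006964 -0.16712247  0.107     ]
base end [array([0.58461358, 0.11478567, 0.01      ]), array([0.47498543, 0.10911742, 0.01      ])]
yaw deg 4.020556847863631
tab ang -145.1378209882804 0.09541574089853257
roller ang from nz -12.419609396438394 0.16928329309753445
sc nz [0.53183114 0.03806969 0.077     ] holder [0.70365675 0.00699777 0.014     ] nut [ 0.54886625 -0.15681808  0.117     ] tab [ 0.47045659 -0.21312175  0.082     ] tip [ 0.56190801 -0.04975065  0.064     ]
```

The nozzle points at about -73° from its axis at (0.533,0.038), and the black roller lies at about -12°. The lever sits at about 183° and the tab at about 215°. I'll straddle the nozzle pipe about 52 mm from its axis, grip it lightly and swing it.

Emit:
drive_tool(deltas=[{"hand": 1,"offset": [3,-5.2,0],"angular": [0,0,-7]},{"hand": 1,"offset": [6,-10.4,0],"angular": [0,0,-15]},{"hand": 1,"offset": [9,-15.6,0],"angular": [0,0,-22]},{"hand": 1,"offset": [12,-20.8,0],"angular": [0,0,-30]},{"hand": 1,"offset": [15,-26,0],"angular": [0,0,-37]},{"hand": 1,"offset": [18,-31.2,0],"angular": [0,0,-45]},{"hand": 1,"offset": [21,-36.4,0],"angular": [0,0,-52]},{"hand": 1,"offset": [24,-41.6,0],"angular": [0,0,-59]}])

```text
time: 1.2
tool_pos: [0.4029, 0.2374, 0.2314]
tcp_rot: [1.871, 2.523, 0.001]
wrist_force: [0.4, 0.6, -0.0]
width: 0.997
```

Emit:
drive_tool(deltas=[{"hand": 0.6,"offset": [3,-5,0],"angular": [0,0,0]},{"hand": 0.6,"offset": [6,-10,0],"angular": [0,0,0]},{"hand": 0.6,"offset": [9,-15,0],"angular": [0,0,0]},{"hand": 0.6,"offset": [12,-20,0],"angular": [0,0,0]},{"hand": 0.6,"offset": [14.6,-25,0],"angular": [0,0,0]},{"hand": 0.6,"offset": [14.6,-25,0],"angular": [0,0,0]},{"hand": 0.6,"offset": [14.6,-25,0],"angular": [0,0,0]},{"hand": 0.6,"offset": [14.6,-25,0],"angular": [0,0,0]}])

```text
time: 2.2
tool_pos: [0.5476, -0.0096, 0.2311]
tcp_rot: [-1.865, -2.528, 0.0]
wrist_force: [-0.2, 0.0, -0.2]
width: 0.599
```

Emit:
drive_tool(deltas=[{"hand": 0.6,"offset": [0,0,-4],"angular": [0,0,0]},{"hand": 0.6,"offset": [0,0,-8],"angular": [0,0,0]},{"hand": 0.6,"offset": [0,0,-12.5],"angular": [0,0,0]},{"hand": 0.6,"offset": [0,0,-12.5],"angular": [0,0,0]}])

```text
time: 2.7
tool_pos: [0.544, -0.0092, 0.1025]
tcp_rot: [-1.86, -2.523, 0.007]
wrist_force: [-0.5, -0.0, -0.2]
width: 0.603
```

```bash
python3 - <<'E'
from h import *
b=cam("scene")["frame"][120:270,200:400]; t=cam("top")["frame"][150:260,280:440]
b=cv2.resize(b,(600,450),interpolation=cv2.INTER_CUBIC);cv2.imwrite("pics/s1.png",b)
E
```

```text
(no output)
```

View pics/s1.png

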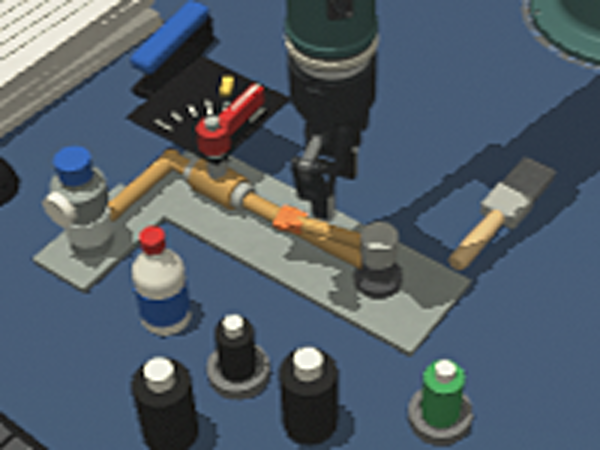

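Both fingers hang above the nozzle pipe, one on each side. The near fingertip is at about (322,210), between the hub and the orange tip at (290,218). Now I descend and grip.

Emit:
drive_tool(deltas=[{"hand": 0.6,"offset": [0,0,-2],"angular": [0,0,0]},{"hand": 0.6,"offset": [0,0,-3.5],"angular": [0,0,0]},{"hand": 0.6,"offset": [0,0,-5],"angular": [0,0,0]},{"hand": 0.6,"offset": [0,0,-5.6],"angular": [0,0,0]},{"hand": 0.6,"offset": [0,0,-5.6],"angular": [0,0,0]}], force=20)

```text
time: 3.42
tool_pos: [0.5479, -0.0108, 0.0498]
tcp_rot: [-1.866, -2.526, 0.001]
wrist_force: [-0.9, 0.3, 0.1]
width: 0.602
```

Emit:
drive_tool(deltas=[{"hand": 0.1,"offset": [0,0,0],"angular": [0,0,0]},{"hand": 0.1,"offset": [0,0,0],"angular": [0,0,0]},{"hand": 0.1,"offset": [0,0,0],"angular": [0,0,0]},{"hand": 0.1,"offset": [0,0,0],"angular": [0,0,0]},{"hand": 0.1,"offset": [0,0,0],"angular": [0,0,0]},{"hand": 0.1,"offset": [0,0,0],"angular": [0,0,0]}], force=20)

```text
time: 4.18
tool_pos: [0.5493, -0.0108, 0.051]
tcp_rot: [1.866, 2.525, 0.002]
wrist_force: [3.5, 0.8, 2.6]
width: 0.16
```

Emit:
drive_tool(deltas=[{"hand": 0.1,"offset": [0.31,0.12,0],"angular": [0,0,3.8]},{"hand": 0.1,"offset": [0.63,0.25,0],"angular": [0,0,7.6]},{"hand": 0.1,"offset": [0.93,0.41,0],"angular": [0,0,11.4]},{"hand": 0.1,"offset": [1.22,0.58,0],"angular": [0,0,15.2]},{"hand": 0.1,"offset": [1.51,0.78,0],"angular": [0,0,19]},{"hand": 0.1,"offset": [1.78,0.99,0],"angular": [0,0,22.8]},{"hand": 0.1,"offset": [2.02,1.22,0],"angular": [0,0,26.6]},{"hand": 0.1,"offset": [2.25,1.45,0],"angular": [0,0,30.4]}])

```text
time: 5.18
tool_pos: [0.5721, 0.0029, 0.051]
tcp_rot: [1.135, 2.926, -0.001]
wrist_force: [3.4, -2.7, 2.1]
width: 0.162
```

Emit:
drive_tool(deltas=[{"hand": 0.1,"offset": [0.22,0.26,0],"angular": [0,0,3.8]},{"hand": 0.1,"offset": [0.42,0.53,0],"angular": [0,0,7.6]},{"hand": 0.1,"offset": [0.6,0.82,0],"angular": [0,0,11.4]},{"hand": 0.1,"offset": [0.76,1.11,0],"angular": [0,0,15.2]},{"hand": 0.1,"offset": [0.91,1.41,0],"angular": [0,0,19]},{"hand": 0.1,"offset": [1.03,1.72,0],"angular": [0,0,22.8]},{"hand": 0.1,"offset": [1.21,2.37,0],"angular": [0,0,30.4]},{"hand": 0.1,"offset": [1.21,2.37,0],"angular": [0,0,30.4]}])

```text
time: 6.18
tool_pos: [0.5853, 0.0273, 0.051]
tcp_rot: [0.328, 3.12, -0.0]
wrist_force: [6.4, -1.0, -0.6]
width: 0.162
```

Emit:
drive_tool(deltas=[{"hand": 0.6,"offset": [0,0,0],"angular": [0,0,0]},{"hand": 0.6,"offset": [0,0,0],"angular": [0,0,0]},{"hand": 0.6,"offset": [0,0,0],"angular": [0,0,0]},{"hand": 0.6,"offset": [0,0,0],"angular": [0,0,0]}])

```text
time: 6.68
tool_pos: [0.5824, 0.0274, 0.05]
tcp_rot: [-0.331, -3.123, 0.0]
wrist_force: [-0.7, 0.2, 0.4]
width: 0.603
```

Emit:
drive_tool(deltas=[{"hand": 0.6,"offset": [0,0,4],"angular": [0,0,0]},{"hand": 0.6,"offset": [0,0,9],"angular": [0,0,0]},{"hand": 0.6,"offset": [0,0,15],"angular": [0,0,0]},{"hand": 0.6,"offset": [-2.5,-5,15],"angular": [0,0,5]},{"hand": 0.6,"offset": [-5,-10,15],"angular": [0,0,10]},{"hand": 0.6,"offset": [-7,-15,15],"angular": [0,0,15]},{"hand": 0.6,"offset": [-8.6,-19,15],"angular": [0,0,15]},{"hand": 0.6,"offset": [-8.6,-19,15],"angular": [0,0,15]}])

```text
time: 7.68
tool_pos: [0.4957, -0.1649, 0.2003]
tcp_rot: [0.073, -3.14, 0.001]
wrist_force: [0.3, 0.4, -0.1]
width: 0.598
```

```bash
python3 - <<'E'
from m import *
c=cam("top");f=c["frame"]
cv2.imwrite("pics/t2.png",cv2.resize(f[130:270,255:455],None,fx=4,fy=4,interpolation=cv2.INTER_CUBIC))
cen,a,p=blob(f,(8,150,120),(20,255,255),(318,350,170,216));print(cen,a)
P=np.array([ray(c,*q,.062)[:2] for q in p.astype(float)],np.float32)
print(cv2.fitLine(P,cv2.DIST_L2,0,.01,.01).ravel(),P.min(0),P.max(0)); E=ray(c,*cen,.062)
E
```

```text
[321.82142857 193.71428571] 112
[ 0.9782772  -0.20730104  0.6097845   0.02141633] [0.55325556 0.00206831] [0.63690305 0.03371755]
```

View pics/t2.png

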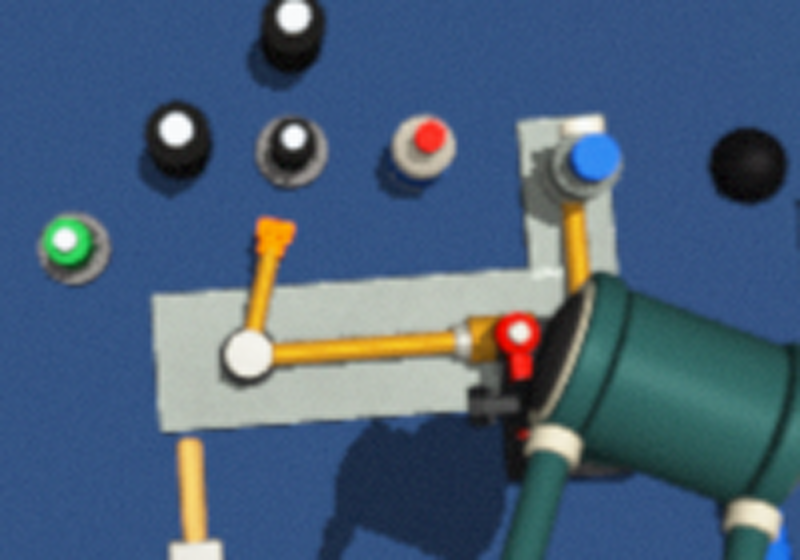

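The nozzle line now runs through (0.610,0.021) with direction (0.978,-0.207). It passes within about 1 mm of the black roller (0.699,0.002), and the valve is still shut. The picture shows the orange tip at (275,235) aimed at the roller (291,152), with the rollers unmoved. Next is the lever.

Emit:
drive_tool(deltas=[{"hand": 0.4,"offset": [0.1,0.1,-3],"angular": [0,0,0]},{"hand": 0.4,"offset": [0.1,0.1,-5],"angular": [0,0,0]},{"hand": 0.4,"offset": [0.1,0.1,-7],"angular": [0,0,0]},{"hand": 0.4,"offset": [0.1,0.1,-9],"angular": [0,0,0]},{"hand": 0.4,"offset": [0.1,0.1,-10.5],"angular": [0,0,0]},{"hand": 0.4,"offset": [0.1,0.1,-11.6],"angular": [0,0,0]},{"hand": 0.4,"offset": [0.1,0.1,-11.6],"angular": [0,0,0]}])

```text
time: 8.6
tool_pos: [0.4974, -0.1611, 0.0834]
tcp_rot: [0.08, -3.139, -0.001]
wrist_force: [0.4, -0.1, -0.6]
width: 0.4
```

Emit:
drive_tool(deltas=[{"hand": 0.1,"offset": [0,0,0],"angular": [0,0,0]},{"hand": 0.1,"offset": [0,0,0],"angular": [0,0,0]},{"hand": 0.1,"offset": [0,0,0],"angular": [0,0,0]},{"hand": 0.1,"offset": [0,0,0],"angular": [0,0,0]},{"hand": 0.1,"offset": [0,0,0],"angular": [0,0,0]}], force=25)

```text
time: 9.22
tool_pos: [0.498, -0.1641, 0.085]
tcp_rot: [-0.081, 3.14, -0.007]
wrist_force: [-1.3, -8.8, -2.1]
width: 0.157
```

Emit:
drive_tool(deltas=[{"hand": 0.1,"offset": [0.03,-0.4,0],"angular": [0,0,4]},{"hand": 0.1,"offset": [0.08,-0.8,0],"angular": [0,0,8]},{"hand": 0.1,"offset": [0.16,-1.15,0],"angular": [0,0,12]},{"hand": 0.1,"offset": [0.26,-1.5,0],"angular": [0,0,16]},{"hand": 0.1,"offset": [0.38,-1.8,0],"angular": [0,0,20]},{"hand": 0.1,"offset": [0.53,-2.12,0],"angular": [0,0,24]},{"hand": 0.1,"offset": [0.66,-2.4,0],"angular": [0,0,28]},{"hand": 0.1,"offset": [0.66,-2.4,0],"angular": [0,0,28]}])

```text
time: 10.22
tool_pos: [0.5049, -0.1868, 0.085]
tcp_rot: [-0.835, 3.028, -0.003]
wrist_force: [-0.8, -4.2, -1.3]
width: 0.157
```

```bash
python3 - <<'E'
from h import *
s=bot.read_state(); print(s["tool_pos"],s["wrist_force"])
r=s["tcp_rot"];R=cv2.Rodrigues(r)[0];print("tool y",np.degrees(np.arctan2(R[1,1],R[0,1])))
d=s["tool_pos"][:2]-[.5473,-.1617];print("lever from pos",np.degrees(np.arctan2(d[1],d[0]))+360)
b=cam("scene")["frame"][110:210,210:330];cv2.imwrite("pics/s3.png",cv2.resize(b,None,fx=6,fy=6,interpolation=cv2.INTER_CUBIC))
E
```

```text
[ 0.50493805 -0.18681689  0.08500041] [-0.84029958 -4.20045643 -1.3143362 ]
tool y 120.83423590352612
lever from pos 210.66419017949048
```

View pics/s3.png

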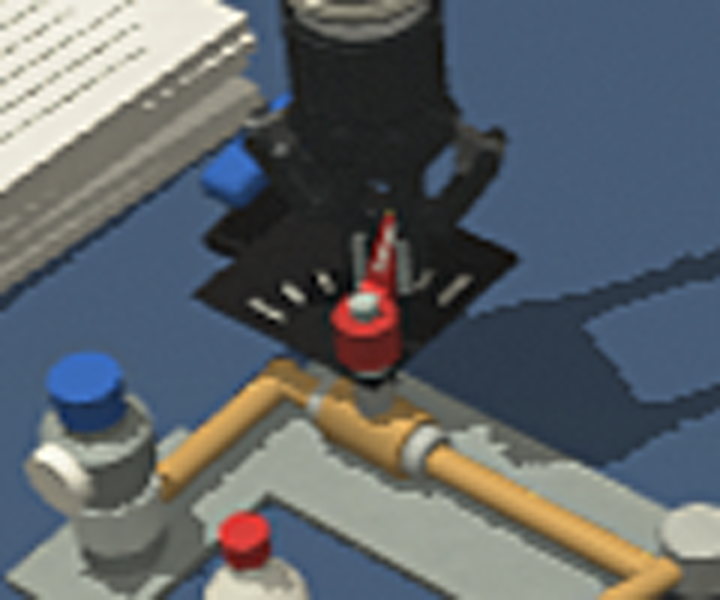

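The lever is at about 210.7° and the fingers hide the tab. I'll turn about 4° further, then release, lift and check.

Emit:
drive_tool(deltas=[{"hand": 0.1,"offset": [0.1,-0.15,0],"angular": [0,0,2]},{"hand": 0.1,"offset": [0.2,-0.3,0],"angular": [0,0,4]},{"hand": 0.1,"offset": [0.2,-0.3,0],"angular": [0,0,4]},{"hand": 0.1,"offset": [0.2,-0.3,0],"angular": [0,0,4]}])

```text
time: 10.78
tool_pos: [0.5061, -0.188, 0.085]
tcp_rot: [0.928, -2.989, 0.02]
wrist_force: [-10.7, -17.2, 4.2]
width: 0.158
```

Emit:
drive_tool(deltas=[{"hand": 0.35,"offset": [0,0,0],"angular": [0,0,0]},{"hand": 0.35,"offset": [0,0,0],"angular": [0,0,0]},{"hand": 0.35,"offset": [0,0,0],"angular": [0,0,0]},{"hand": 0.35,"offset": [0,0,3],"angular": [0,0,0]},{"hand": 0.35,"offset": [0,0,8],"angular": [0,0,0]},{"hand": 0.35,"offset": [0,0,13],"angular": [0,0,0]},{"hand": 0.35,"offset": [-1,5,14],"angular": [0,0,0]},{"hand": 0.35,"offset": [-2,10,14],"angular": [0,0,0]}])

```text
time: 11.78
tool_pos: [0.4895, -0.083, 0.2264]
tcp_rot: [0.928, -2.999, 0.015]
wrist_force: [1.0, -0.1, 0.2]
width: 0.353
```

Emit:
drive_tool(deltas=[{"hand": 0.35,"offset": [-1,5,0],"angular": [0,0,0]},{"hand": 0.35,"offset": [-2,10,0],"angular": [0,0,0]},{"hand": 0.35,"offset": [-3,15,0],"angular": [0,0,0]},{"hand": 0.35,"offset": [-4,20,0],"angular": [0,0,0]},{"hand": 0.35,"offset": [-5,25,0],"angular": [0,0,0]},{"hand": 0.35,"offset": [-5,25,0],"angular": [0,0,0]}])

```text
time: 12.52
tool_pos: [0.4373, 0.1694, 0.2243]
tcp_rot: [0.937, -2.992, 0.011]
wrist_force: [-0.9, 0.9, 0.4]
width: 0.352
```

```bash
python3 - <<'E'
from m import *
c=cam("top");f=c["frame"]
cv2.imwrite("pics/t4.png",cv2.resize(f[130:270,255:455],None,fx=4,fy=4,interpolation=cv2.INTER_CUBIC))
cen,a,p=blob(f,(22,150,130),(35,255,255),(380,430,220,260));t=ray(c,*cen,.081);print("tab",cen,a,t)
T=np.array([ray(c,*q,.082)[:2] for q in p.astype(float)],np.float32);e=cv2.fitLine(T,cv2.DIST_L2,0,.01,.01).ravel();print("tab own",np.degrees(np.arctan2(e[1],e[0]))%180+180)
cen,a,p=blob(f,(0,150,100),(6,255,255),(370,420,200,250))
P=np.array([ray(c,*q,.107)[:2] for q in p.astype(float)],np.float32);e=cv2.fitLine(P,cv2.DIST_L2,0,.01,.01).ravel();print("lever fit",np.degrees(np.arctan2(e[1],e[0]))%180+180,e,a)
for ax in([.5473,-.1621],[.5473,-.1610]):
    d=t[:2]-ax;print("tab ang",np.degrees(np.arctan2(d[1],d[0]))+360, np.cross(e[:2],t[:2]-e[2:]))
cen,a,p=blob(f,(8,150,120),(20,255,255),(305,350,170,216));P=np.array([ray(c,*q,.062)[:2] for q in p.astype(float)],np.float32)
print("nozzle",cv2.fitLine(P,cv2.DIST_L2,0,.01,.01).ravel(),a)
s=cam("scene");cv2.imwrite("pics/s4.png",cv2.resize(s["frame"][120:270,200:400],None,fx=4,fy=4,interpolation=cv2.INTER_CUBIC))
E
```

```text
tab [401.5        238.81578947] 38 [ 0.46871148 -0.21693837  0.081     ]
tab own 216.78906
lever fit 213.26268 [ 0.83616483  0.5484782   0.5266301  -0.17390594] 154
tab ang 214.9069957232619 -0.004215110026736586
tab ang 215.44281058512533 -0.004215110026736586
nozzle [ 0.9734392  -0.22894564  0.6077476   0.02196159] 115<stdin>:9: DeprecationWarning: Arrays of 2-dimensional vectors are deprecated. Use arrays of 3-dimensional vectors instead. (deprecated in NumPy 2.0)
```

View pics/t4.png

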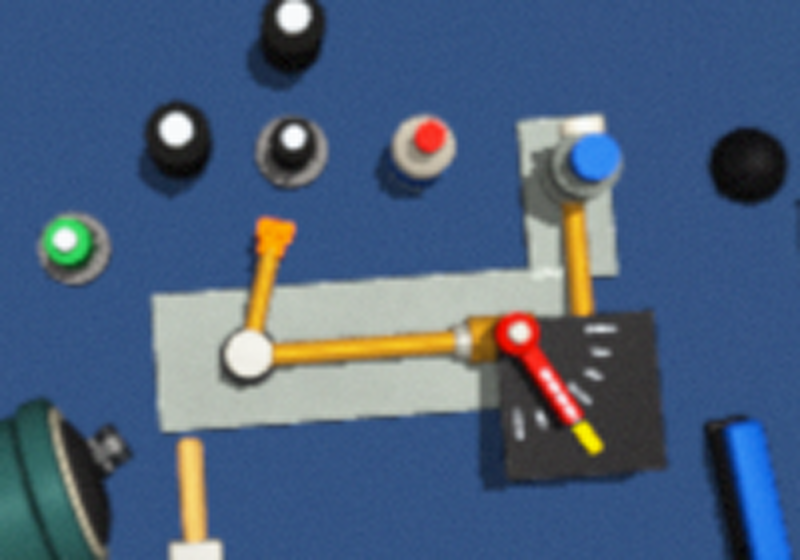

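View pics/s4.png

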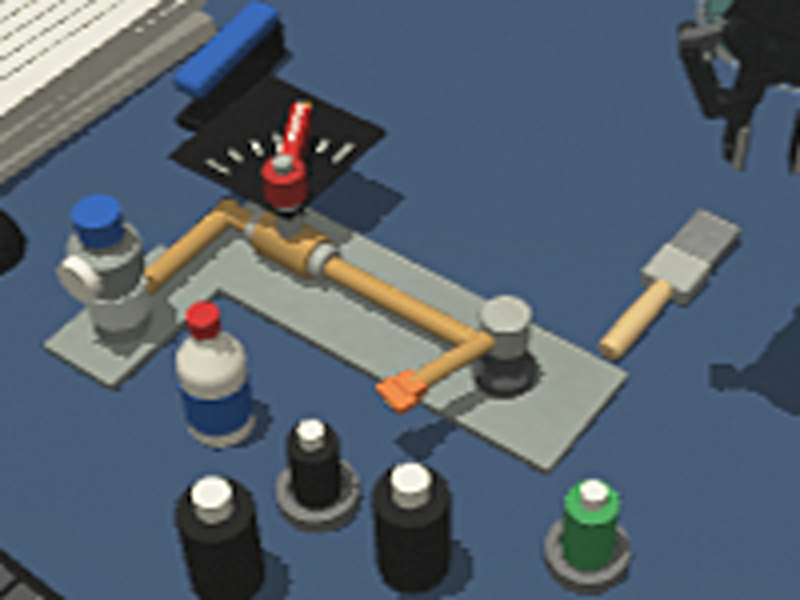

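The lever fit reads about 213–214° and the tab 215–216°. That is within tolerance but short by about 2°. The tab, rollers and nozzle have not moved. I'll grip once more and nudge the lever 2°.

Emit:
drive_tool(deltas=[{"hand": 0.4,"offset": [1,-5,0],"angular": [0,0,0]},{"hand": 0.4,"offset": [2,-10,0],"angular": [0,0,0]},{"hand": 0.4,"offset": [3,-15,0],"angular": [0,0,0]},{"hand": 0.4,"offset": [4,-20,0],"angular": [0,0,0]},{"hand": 0.4,"offset": [5,-25,0],"angular": [0,0,0]},{"hand": 0.4,"offset": [6,-30,0],"angular": [0,0,0]},{"hand": 0.4,"offset": [7,-35,0],"angular": [0,0,0]},{"hand": 0.4,"offset": [7,-35,0],"angular": [0,0,0]}])

```text
time: 13.62
tool_pos: [0.5082, -0.188, 0.2241]
tcp_rot: [0.916, -2.997, 0.015]
wrist_force: [-0.6, 0.7, 0.0]
width: 0.404
```

Emit:
drive_tool(deltas=[{"hand": 0.4,"offset": [0,0,-3],"angular": [0,0,0]},{"hand": 0.4,"offset": [0,0,-6],"angular": [0,0,0]},{"hand": 0.4,"offset": [0,0,-9],"angular": [0,0,0]},{"hand": 0.4,"offset": [0,0,-11.5],"angular": [0,0,0]},{"hand": 0.4,"offset": [0,0,-13],"angular": [0,0,0]},{"hand": 0.4,"offset": [0,0,-13.9],"angular": [0,0,0]},{"hand": 0.4,"offset": [0,0,-13.9],"angular": [0,0,0]},{"hand": 0.4,"offset": [0,0,-13.9],"angular": [0,0,0]}])

```text
time: 14.62
tool_pos: [0.5094, -0.1836, 0.0862]
tcp_rot: [0.927, -2.996, 0.015]
wrist_force: [-0.6, -0.2, 0.3]
width: 0.401
```

Emit:
drive_tool(deltas=[{"hand": 0.1,"offset": [0,0,0],"angular": [0,0,0]},{"hand": 0.1,"offset": [0,0,0],"angular": [0,0,0]},{"hand": 0.1,"offset": [0,0,0],"angular": [0,0,0]},{"hand": 0.1,"offset": [0,0,0],"angular": [0,0,0]},{"hand": 0.1,"offset": [0,0,0],"angular": [0,0,0]},{"hand": 0.1,"offset": [0.1,-0.15,0],"angular": [0,0,1.5]},{"hand": 0.1,"offset": [0.1,-0.15,0],"angular": [0,0,1.5]},{"hand": 0.1,"offset": [0.1,-0.15,0],"angular": [0,0,1.5]}])

```text
time: 15.62
tool_pos: [0.5102, -0.1848, 0.0864]
tcp_rot: [0.954, -2.977, 0.032]
wrist_force: [-6.0, -12.5, 6.3]
width: 0.165
```

Emit:
drive_tool(deltas=[{"hand": 0.1,"offset": [0.03,-0.15,0],"angular": [0,0,0]},{"hand": 0.1,"offset": [0.05,-0.3,0],"angular": [0,0,0]},{"hand": 0.1,"offset": [0.05,-0.3,0],"angular": [0,0,0]},{"hand": 0.1,"offset": [0.05,-0.3,0],"angular": [0,0,0]}])

```text
time: 16.12
tool_pos: [0.5106, -0.1855, 0.0863]
tcp_rot: [0.952, -2.977, 0.029]
wrist_force: [-7.0, -7.4, 7.1]
width: 0.16
```

Emit:
drive_tool(deltas=[{"hand": 0.1,"offset": [0.05,-0.15,0],"angular": [0,0,0]},{"hand": 0.1,"offset": [0.1,-0.3,0],"angular": [0,0,0]},{"hand": 0.1,"offset": [0.1,-0.3,0],"angular": [0,0,0]},{"hand": 0.1,"offset": [0.1,-0.3,0],"angular": [0,0,0]}])

```text
time: 16.62
tool_pos: [0.5116, -0.1866, 0.0863]
tcp_rot: [0.95, -2.976, 0.028]
wrist_force: [-7.1, -4.3, 9.3]
width: 0.16
```

Emit:
drive_tool(deltas=[{"hand": 0.35,"offset": [0,0,0],"angular": [0,0,0]},{"hand": 0.35,"offset": [0,0,0],"angular": [0,0,0]},{"hand": 0.35,"offset": [0,0,0],"angular": [0,0,0]},{"hand": 0.35,"offset": [0,0,3],"angular": [0,0,0]},{"hand": 0.35,"offset": [0,0,8],"angular": [0,0,0]},{"hand": 0.35,"offset": [0,0,13],"angular": [0,0,0]},{"hand": 0.35,"offset": [-1,5,14],"angular": [0,0,0]},{"hand": 0.35,"offset": [-2,10,14],"angular": [0,0,0]}])

```text
time: 17.62
tool_pos: [0.4941, -0.0851, 0.227]
tcp_rot: [0.949, -2.984, 0.03]
wrist_force: [-0.0, 0.8, -0.2]
width: 0.351
```

Emit:
drive_tool(deltas=[{"hand": 0.35,"offset": [-1,5,0],"angular": [0,0,0]},{"hand": 0.35,"offset": [-2,10,0],"angular": [0,0,0]},{"hand": 0.35,"offset": [-3,15,0],"angular": [0,0,0]},{"hand": 0.35,"offset": [-4,20,0],"angular": [0,0,0]},{"hand": 0.35,"offset": [-5,25,0],"angular": [0,0,0]},{"hand": 0.35,"offset": [-5,25,0],"angular": [0,0,0]}])

```text
time: 18.38
tool_pos: [0.4421, 0.1673, 0.2249]
tcp_rot: [0.959, -2.977, 0.026]
wrist_force: [-0.2, -1.0, 0.2]
width: 0.35
```

```bash
python3 - <<'E'
from m import *
c=cam("top");f=c["frame"]
cv2.imwrite("pics/t5.png",cv2.resize(f[190:260,365:435],None,fx=8,fy=8,interpolation=cv2.INTER_CUBIC))
cen,a,p=blob(f,(22,150,130),(35,255,255),(380,430,220,260));t=ray(c,*cen,.081)
print("tab",t)
m=cv2.inRange(cv2.cvtColor(f,cv2.COLOR_BGR2HSV),(0,150,100),(6,255,255))
cen,a,p=blob(f,(0,150,100),(6,255,255),(370,420,200,250))
P=np.array([ray(c,*q,.107)[:2] for q in p.astype(float)],np.float32);e=cv2.fitLine(P,cv2.DIST_L2,0,.01,.01).ravel();print("lever fit",np.degrees(np.arctan2(e[1],e[0]))%180+180,e,a)
for ax in([.5473,-.1621],[.5447,-.1621]):
    d=t[:2]-ax;print("tab ang",np.degrees(np.arctan2(d[1],d[0]))+360)
cen,a,p=blob(f,(8,150,120),(20,255,255),(318,350,170,216));P=np.array([ray(c,*q,.062)[:2] for q in p.astype(float)],np.float32)
print("nozzle",cv2.fitLine(P,cv2.DIST_L2,0,.01,.01).ravel(),a)
E
```

```text
tab [ 0.46897286 -0.21666033  0.081     ]
lever fit 211.86525 [ 0.84929204  0.5279233   0.5300493  -0.17214087] 141
tab ang 214.85990898830903
tab ang 215.77221487226214
nozzle [ 0.97866523 -0.20546134  0.6100343   0.02123028] 109
```

View pics/t5.png

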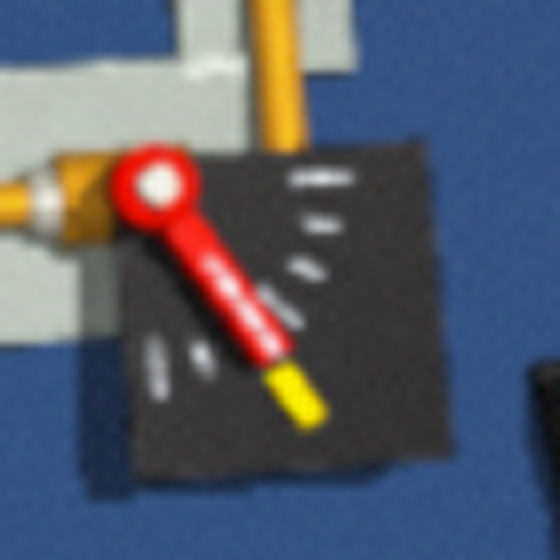

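The lever and tab look lined up: the white line runs from (208,262) to (275,345) and the tab centre is at (297,395), which needs a height correction. The red mask fit is biased by the hub and the side faces, so I'll fit the white line in the saved pictures instead.

```bash
python3 - <<'E'
from m import *
c=cam("top")
def go(name,f0,s,x0,y0):
    im=cv2.imread(name).astype(float); b,g,r=im[...,0],im[...,1],im[...,2]
    yy,xx=np.mgrid[:im.shape[0],:im.shape[1]]
    U=x0+(xx+.5)/s-.5; V=y0+(yy+.5)/s-.5
    nut=ray(c,*f0,.117)
    m=(r>150)&(g>100)&(b>90)&(np.abs(r-g)<140)
    W=np.array([ray(c,u,v,.107)[:2] for u,v in zip(U[m],V[m])]); D=np.hypot(*(W-nut[:2]).T)
    # whitish pixels in bar, near a red neighbourhood
    red=cv2.dilate(((r>150)&(g<60)&(b<60)).astype(np.uint8),np.ones((s+1,s+1)))[m]>0
    k=(D>.022)&(D<.076)&red; P=W[k].astype(np.float32)
    e=cv2.fitLine(P,cv2.DIST_HUBER,0,.001,.01).ravel(); d=P.mean(0)-nut[:2]
    print(name,"nut",nut,"white fit",np.degrees(np.arctan2(e[1],e[0]))%180+180,"nut->line mid",np.degrees(np.arctan2(d[1],d[0]))+360,k.sum())
go("pics/t4.png",(255+520.5/4-.5,130+330.5/4-.5),4,255,130)
go("pics/t5.png",(365+159.5/8-.5,190+185/8-.5),8,365,190)
# end-of-lever to hub in t5
Z=lambda u,v:(365+(u+.5)/8-.5,190+(v+.5)/8-.5)
n=ray(c,*Z(159,185),.117)
for nm,q,z in(("lever end",(278,355),.107),("tab",(297,395),.082)):
    d=ray(c,*Z(*q),z)-n; print(nm,np.degrees(np.arctan2(d[1],d[0]))+360,np.hypot(*d[:2]))
E
```

```text
pics/t4.png nut [ 0.54800126 -0.1621372   0.117     ] white fit 214.27286 nut->line mid 210.92652827114486 97
pics/t5.png nut [ 0.54653321 -0.16155191  0.117     ] white fit 215.49352 nut->line mid 214.4015084050316 358
lever end 215.04956326170546 0.07678224892981862
tab 215.55414805082947 0.09586824253713974
```

The white-line fit puts the lever at 215.0–215.5° and the tab at about 215.5°. The nozzle line still passes through the roller, so I'm handing in.

```bash
python3 -c "
from workcell import bot
print(bot.finish_job())"
```

```text
the job is handed in; nothing more can be done
None
```

I swung the nozzle onto the smallest black roller (the one in the grey holder) with the valve still shut. Then I opened the red lever to the yellow tab, and nudged it once more because it looked about 2° short. I handed the job in at about 18.5 s with the gripper clear of everything; no verdict was reported.

- **Nozzle:** its fitted centre line passes about 1 mm from the roller's axis, against a 12 mm limit.
- **Lever:** its white line reads about 215–215.5° and the tab about 215–216°, so they agree within about 1°. The limit is 4.6°.
- **Tab and rollers:** the tab showed less than 0.5 mm of movement. In the last full views both rollers stood upright and nothing else on the desk had moved. The final picture covered only the valve area.

**Disagreement:** a cruder fit to all the lever's red pixels read 211.9°, about 3–4° short of the tab. I discounted it because the hub and the lever's side faces skew that fit. The line from the nut to the middle of the white line read 214.4°.

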